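# Lay an instrument case in the labelling jig

## Task

The orange case is standing on its hinge edge on the plywood labelling jig. Push it over away from its lid so that it lies flat on its back on the board with the lid (white blank) facing up, and push it along the board until it rests square and snug against the aluminium fence. Only push with the fingers: do not pick the case up, and leave the tape roll, jar and screwdriver where they are.

Things in the scene. Friction and masses are not known exactly. Their poses are not given: they have to be found in the camera images.
- jig: Labelling jig fixed to the bench: plywood board 12 mm thick, 300 mm wide, with an aluminium fence (20 mm thick, full width, top 42 mm above the bench) across one end. Origin on the bench, mid-width, 140 mm before the fence's inner face; x along the board to the fence (board from x = -180 to the inner face at +140 mm), y along the fence, z up.
- fence (a point): Middle of the fence's inner face, at the level of the board's top. Axes as the jig's: x points into the fence, y along it.
- case: Orange hard case, 0.4-0.8 kg, 64 mm thick (x), 200 wide (y), 150 tall (z) as it stands, plus latches and handle. Stands on the board, back to the fence, within 0.15 rad of square. Origin: centre of the hinge edge it stands on; z to the handle edge, +x out of the plain back, -x out of the lid (white blank). Lying right, x points down, z to the fence. Leaned about 25 degrees it falls by itself.
- case_top (a point): Middle of the outer face of the two black latches and folded handle, which all stand out 8 mm from the case's top edge and are what meets the fence; 158 mm along the case's z from its origin. Axes as the case's. When the case lies right it is 44 mm above the bench and the lid 76 mm.
- case_heel_a (a point): One end (case y = +95 mm) of the case's heel, the edge between back and hinge edge (case x = 32, z = 0 mm), about which it tips; it stays down on the board when the case is pushed over rightly. The case slides on the board with friction of about 0.5 to 0.7.
- case_heel_b (a point): The other end (case y = -95 mm) of the heel.
- tape: Bystander: roll of tape lying flat, cardboard coloured ring, 90 mm across, 25 mm high. Origin at the centre of its underside.
- jar: Bystander: closed jar, 60 mm across, 85 mm tall, standing. Origin at the centre of its underside.
- driver: Bystander: screwdriver lying on the bench. Origin below its middle, x along it.
Not all that is in view belongs to the job. There is more than one size of the case; the one meant has the size given above.

How it is judged:
By the outcome, as a careful person would: the job done as asked, in the order asked, and still so for the second after the job is handed in, with the robot touching nothing.
It also fails if it takes over 58 s, if anything falls off the work surface, if the arm or the gripper's body presses on something with over 40 N, if the wrist force passes 120 N, or if a joint passes its speed limit or range.

## Robot

A 7-joint arm with a two-finger parallel gripper is mounted at the origin on the work surface. World frame = base frame: x ahead of the robot, y to its left, z up, the work surface at z = 0. Lengths are in m, angles in rad, forces in N, time in s.
With the tool pointing down it reaches from about 0.425 to 0.95 m from the base axis. Payload 4.7 kg.
Tool frame: the origin (TCP) lies at the very end of the fingers, on their centre line; the grasp point (between the pads) lies 19 mm behind it; z points along the fingers, x is the direction in which the jaws open and shut, and the axes are right-handed (so a half turn about z gives the same grasp; the last joint's range is limited). The gripper opens to 85 mm and grips with 20 to 120 N. Pads are 22 mm wide; open, the fingers measure 114 mm over their backs; the gripper's body (76 mm by 85 mm) begins 54 mm behind the grasp point. The pads swing forward as they close: fully open they stand 13 mm farther back than shut.
Start: joints at [1.216, 0.469, -0.049, 1.532, 0.024, 1.141, -0.082], TCP at [0.216, -0.639, 0.231] pointing down, gripper open.
Joint ranges: [-2.59, 2.59], [-0.33, 1.99], [-1.39, 1.29], [0.1, 2.45], [-1.04, 4.18], [0.21, 1.99], [-2.66, 2.66]. Speed limits (rad/s): [2.57, 2.57, 3.14, 3.14, 3.14, 3.14, 3.14].

## Interface

Orientations are given as a unit quaternion [w, x, y, z].
In Python, from bench import arm gives the robot as it stands. The module is installed in compiled form; this text tells all that it offers.
- The arm moves only by the tool carry_out, never from a script. Its argument "plan" is one flat list of numbers, 7 for each row, row after row: the turn, a rotation vector about the world's x, y, z scaled (see below), then the shift along the world's x, y, z scaled (see below), then the gripper command: -1 is shut, 1 is fully open, values between are in proportion. In form: [rx, ry, rz, x, y, z, grip, rx, ry, rz, x, y, z, grip, ...]. A call has exactly 8 rows; each row is the pose to reach, as a shift and turn from the pose measured when the call began; what a row does not reach only later rows make up. The controller multiplies each number of a shift by 25 cm and each number of a turn by pi/4 rad. A row lasts 1/8 s, in which the tool goes at most 62.5 mm and 10.7 degrees, less where a joint would pass 70% of its speed; a pose out of reach is approached as far as the arm can. A call with a number of a shift or a turn outside -1 to 1 is refused whole. A call with a gripper value outside its range is refused whole. The fingers move at their own pace and stop on an object; "newtons" is the grip in N (left out, the last holds). Time passes only in rows, so rows that repeat a pose let the fingers close, or fill a call up. It gives the time, the measured TCP pose, the force and the opening at its end, in the units of the state.
- arm.state(): the state, without advancing time (a new reading comes with each control period).
- arm.get_image(name): name is "side" or "top" or "wrist"; returns the picture (420x560x3 uint8, red, green, blue); there is no depth.
- arm.camera_model(name): a dict with "mtx" (3x3 intrinsics, pixels), "view" (4x4, takes a point from world to camera coordinates). Camera axes: x right, y up, looking along -z (the intrinsics and any distortion apply to the point x, -y, -z); pixel columns grow to the right and rows downward; lengths in m; the calibration is good to about 2 mm. A picture is of the moment at which its call begins: read the wrist's pose just before it. camera_model takes no time and is no camera call; for the wrist camera it gives the pose at the moment of the call.
- arm.finish_job(): hands the job in, once; it reports no verdict.
The state is a dict: "time": time; "qpos": joint angles; "joint_vel": joint speeds; "effort": joint torques, N m; "tool_pos": TCP position; "tcp_rot": TCP orientation; "wrist_force": force on the tool from outside, world axes, zero at the start; "ft_torque": the same for the moment, N m; "grip_width": opening from 0.0 (shut) to 1.0 (fully open).
Only numpy, scipy, OpenCV 4.12 (cv2) and the standard library are available. Lean on these libraries where they do the work, as an engineer would, in place of code of your own. Each camera call takes 0.05 s, during which the arm holds its last target. There are 200 camera calls.

## Working session

There is one attempt and no reset: what is moved stays moved. The work goes in short steps, Python scripts to look and compute and a tool call to move; the robot and the scene stay as the last step left them, time stands still between calls to the robot, and variables do not carry over. Pictures are saved under pics/ and viewed, about 8 in all and at most 12, crops included, and the job is handed in when it is done.

Besides the shell and the picture viewer there is one more tool, called after "Request:" as name(argument=value, ...) on one line, values as JSON. carry_out: Moves the arm, as the interface text tells. Its arguments: {"type":"object","properties":{"plan":{"type":"array"},"newtons":{"type":"number"}},"required":["plan"]}

```bash
mkdir -p pics; python3 - <<'E'
from bench import arm
import cv2,numpy as np
print(arm.state())
ims=[]
for n in("side","top"):
    im=arm.get_image(n);cv2.imwrite(f"pics/{n}0.png",im[:,:,::-1])
    m=arm.camera_model(n);print(n,m)
E
```

```text
{'time': 0.0, 'qpos': array([ 1.21611594,  0.46946869, -0.04859096,  1.53371682,  0.02409609,
        1.14098214, -0.0822872 ]), 'joint_vel': array([ 0.001545  , -0.00216347, -0.00136123,  0.00198699, -0.00205952,
        0.00077769, -0.00066153]), 'effort': array([-4.86055815e-04, -5.10310221e+01, -4.68950160e-02, -2.37709934e+01,
        1.06712218e-02,  7.62384036e-03,  7.25171560e-06]), 'tool_pos': array([ 0.21585173, -0.63893227,  0.23023334]), 'tcp_rot': array([-5.50623352e-04,  8.12429864e-01, -5.83058081e-01, -8.28465537e-04]), 'wrist_force': array([-0.16688569,  0.39153304, -0.45472132]), 'ft_torque': array([ 0.00277285, -0.00866785,  0.02178516]), 'grip_width': 1.0045114278814276}
side {'mtx': array([[445.17282909,   0.        , 279.24933084],
       [  0.        , 445.17282909, 209.66390777],
       [  0.        ,   0.        ,   1.        ]]), 'view': array([[-0.68977077, -0.72399681,  0.00670137,  0.38595438],
       [ 0.68702414, -0.65156876,  0.32164573, -0.38654387],
       [-0.22850408,  0.22646583,  0.94683637, -0.99250069],
       [ 0.        ,  0.        ,  0.        ,  1.        ]])}
top {'mtx': array([[466.0776223 ,   0.        , 282.76917445],
       [  0.        , 466.0776223 , 212.19819114],
       [  0.        ,   0.        ,   1.        ]]), 'view': array([[-0.01101328, -0.99977263, -0.01825929,  0.04099553],
       [ 0.98431899, -0.01405443,  0.17583686, -0.56082181],
       [-0.17605351, -0.01603643,  0.98424997, -1.07928169],
       [ 0.        ,  0.        ,  0.        ,  1.        ]])}
```

View pics/top0.png

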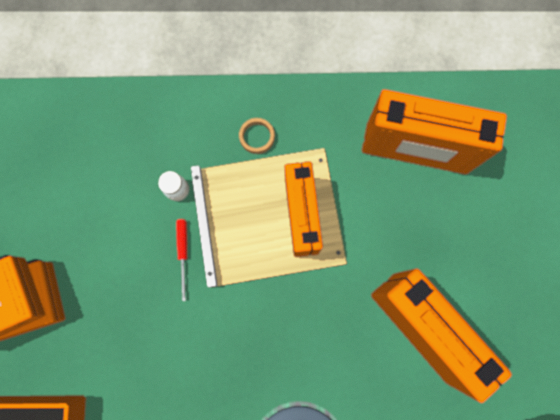

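View pics/side0.png

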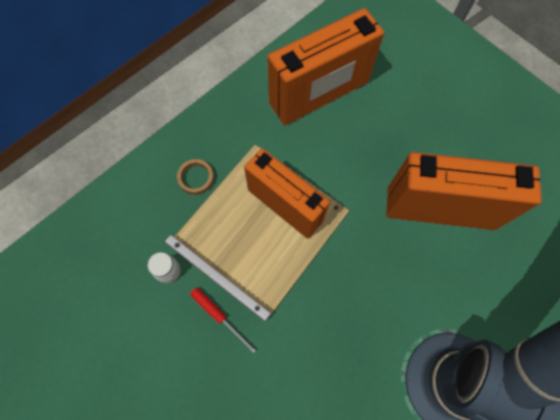

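The case on the jig, at about (303,208) in the top picture, is the candidate. The orange cases at (435,130), (440,335), (30,300) and (40,410) are larger or off the jig. Next I'll measure it and confirm with a crop.

```bash
cat > h.py <<'E'
from bench import arm
import cv2,numpy as np
def ray(n,uv,z,M=None):
    M=M or arm.camera_model(n);V=M["view"];R=V[:3,:3];t=V[:3,3]
    d=np.linalg.inv(M["mtx"])@np.array([uv[0],uv[1],1.]);d=R.T@(d*[1,-1,-1]);c=-R.T@t
    return c+d*(z-c[2])/d[2]
def big(mask,c):
    n,l,s,ce=cv2.connectedComponentsWithStats(mask.astype(np.uint8))
    return l==l[c[1],c[0]]
E
python3 - <<'E'
from h import *
im=cv2.imread("pics/top0.png");hsv=cv2.cvtColor(im,cv2.COLOR_BGR2HSV)
H,S,V=cv2.split(hsv)
# fence: low saturation bright strip
f=(S<40)&(V>150);f=big(f,(203,230)); ys,xs=np.nonzero(f)
print("fence px",len(xs)); r=cv2.minAreaRect(np.c_[xs,ys].astype(np.float32));
for p in cv2.boxPoints(r): print("fence",p.round(1),ray("top",p,.042).round(4))
w=(H>15)&(H<32)&(S>50)&(V>120); w=big(w,(260,220)); ys,xs=np.nonzero(w)
pts=np.c_[xs,ys].astype(np.float32)
for p in cv2.boxPoints(cv2.minAreaRect(pts)): print("board",p.round(1),ray("top",p,.012).round(4))
# top face of case: bright orange
o=(H<15)&(S>180)
print("V at top/side",hsv[208,296],hsv[208,317],hsv[240,296])
cv2.imwrite("pics/crop0.png",np.hstack([cv2.resize(im[145:295,180:360],None,fx=3,fy=3,interpolation=cv2.INTER_CUBIC)]))
for c in [(302,173),(310,238)]:
    b=(V<70); b=big(b,c); ys,xs=np.nonzero(b); p=(xs.mean(),ys.mean()); print("latch",p,len(xs),ray("top",p,.170).round(4))
E
```

```text
fence px 1098
fence [189.6 166.3] [0.6822 0.265  0.042 ]
fence [198.9 165. ] [0.6852 0.2419 0.042 ]
fence [216.  285.7] [0.3873 0.195  0.042 ]
fence [206.7 287. ] [0.3844 0.2171 0.042 ]
board [197.  168.9] [0.6836 0.2525 0.012 ]
board [326.  146.6] [ 0.7376 -0.0782  0.012 ]
board [346.3 263.6] [ 0.4378 -0.1198  0.012 ]
board [217.3 286. ] [0.3873 0.1964 0.012 ]
V at top/side [ 18 245 244] [ 13 205 218] [ 17 244 243]
latch (np.float64(301.95238095238096), np.float64(172.24761904761905)) 105 [ 0.6283 -0.0111  0.17  ]
latch (np.float64(309.9433962264151), np.float64(237.02830188679246)) 106 [ 0.4851 -0.0256  0.17  ]
```

View pics/crop0.png

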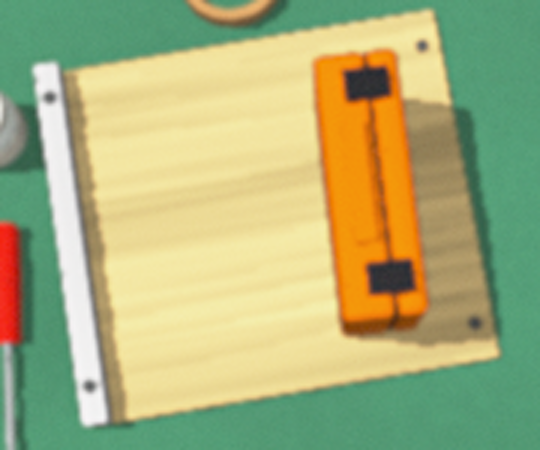

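The crop shows the case on the jig with its plain back to the fence at left. The seam and latches are offset to the right, which is the lid side. Its size fits about 200 x 64 mm. Before moving, I'll get the height of the big bystander case near the path.

```bash
python3 - <<'E'
from h import *
def tri(a,b):
    P=[];
    for n,uv in(("top",a),("side",b)):
        p=ray(n,uv,0);q=ray(n,uv,.3);d=(q-p)/np.linalg.norm(q-p);P.append((p,d))
    A=sum(np.eye(3)-np.outer(d,d) for p,d in P);b_=sum((np.eye(3)-np.outer(d,d))@p for p,d in P)
    x=np.linalg.solve(A,b_);return x.round(3),[round(float(np.linalg.norm(np.cross(x-p,d))),4) for p,d in P]
for a,b in [((418,292),(428,167)),((418,292),(525,177)),((489,372),(525,177)),((489,372),(428,167)),((397,112),(292,62)),((397,112),(364,26)),((489,131),(364,26)),((302,172),(263,160)),((310,237),(314,200))]: print(a,b,tri(a,b))
for p in [(285,165),(312,162),(321,250),(294,255)]: print("case top corner",p,ray("top",p,.162).round(4))
E
```

```text
(418, 292) (428, 167) (array([ 0.365, -0.235,  0.222]), [0.0014, 0.0014])
(418, 292) (525, 177) (array([ 0.307, -0.127,  0.567]), [0.0595, 0.0595])
(489, 372) (525, 177) (array([ 0.214, -0.359,  0.228]), [0.0011, 0.0011])
(489, 372) (428, 167) (array([ 0.301, -0.203,  0.421]), [0.0883, 0.0883])
(397, 112) (292, 62) (array([ 0.746, -0.216,  0.213]), [0.0002, 0.0002])
(397, 112) (364, 26) (array([ 0.564, -0.127,  0.582]), [0.0312, 0.0312])
(489, 131) (364, 26) (array([ 0.699, -0.405,  0.218]), [0.0006, 0.0006])
(302, 172) (263, 160) (array([ 0.625, -0.011,  0.18 ]), [0.0008, 0.0008])
(310, 237) (314, 200) (array([ 0.483, -0.025,  0.183]), [0.0006, 0.0006])
case top corner (285, 165) [0.6476 0.026  0.162 ]
case top corner (312, 162) [ 0.6535 -0.034   0.162 ]
case top corner (321, 250) [ 0.4577 -0.049   0.162 ]
case top corner (294, 255) [0.4478 0.009  0.162 ]
```

Request:
carry_out(plan=[0, 0, 0.1, 0, 0, 0.22, 1, 0, 0, 0.25, 0.05, 0.1, 0.44, 1, 0, 0, 0.4, 0.15, 0.3, 0.48, 1, 0, 0, 0.55, 0.3, 0.5, 0.48, 1, 0, 0, 0.7, 0.45, 0.7, 0.48, 1, 0, 0, 0.85, 0.6, 0.9, 0.48, 1, 0, 0, 0.95, 0.68, 1, 0.48, 1, 0, 0, 0.95, 0.68, 1, 0.48, 1])

```text
time: 1.1
tool_pos: [0.3875, -0.387, 0.3504]
tcp_rot: [-0.0, 0.97, -0.244, -0.001]
wrist_force: [-0.1, -0.6, -0.3]
grip_width: 0.999
```

Request:
carry_out(plan=[0, 0, 0.15, 0.13, 0.2, 0, 1, 0, 0, 0.3, 0.27, 0.4, 0, 1, 0, 0, 0.45, 0.4, 0.6, 0, 1, 0, 0, 0.6, 0.54, 0.8, 0, 1, 0, 0, 0.76, 0.67, 1, 0, 1, 0, 0, 0.76, 0.67, 1, 0, 1, 0, 0, 0.76, 0.67, 1, -0.1, 1, 0, 0, 0.76, 0.67, 1, -0.2, 1])

```text
time: 2.1
tool_pos: [0.5545, -0.1406, 0.2993]
tcp_rot: [0.001, 0.999, 0.049, -0.001]
wrist_force: [0.0, -0.5, -0.6]
grip_width: 0.999
```

Request:
carry_out(plan=[0, 0, 0, 0, 0, -0.15, 1, 0, 0, 0, 0, 0.04, -0.3, 1, 0, 0, 0, 0, 0.08, -0.45, 1, 0, 0, 0, 0, 0.12, -0.58, 1, 0, 0, 0, 0, 0.16, -0.66, 1, 0, 0, 0, 0, 0.2, -0.66, 1, 0, 0, 0, 0, 0.24, -0.66, 1, 0, 0, 0, 0, 0.24, -0.66, 1])

```text
time: 3.1
tool_pos: [0.5553, -0.0802, 0.1355]
tcp_rot: [0.001, 0.999, 0.049, -0.0]
wrist_force: [0.2, -1.0, 0.3]
grip_width: 1.001
```

```bash
python3 - <<'E'
from h import *
s=arm.state();print(s["tool_pos"],s["wrist_force"])
a=arm.get_image("top")[100:310,160:370];b=arm.get_image("side")[110:320,150:360]
cv2.imwrite("pics/c1.png",cv2.resize(np.hstack([a,b])[:,:,::-1],None,fx=1.9,fy=1.9,interpolation=cv2.INTER_CUBIC))
E
```

```text
[ 0.55531107 -0.08016574  0.13547065] [ 0.21961616 -0.97994856  0.26632373]
```

View pics/c1.png

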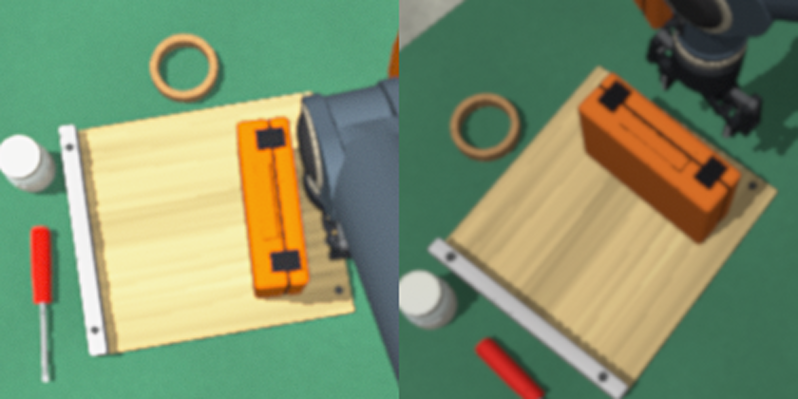

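The gripper stands behind the lid (right half, fingers near (740,110)), clear of the case. Pushing now.

Request:
carry_out(plan=[0, 0, 0, 0, 0, -0.05, 1, 0, 0, 0, 0, 0.02, -0.07, 1, 0, 0, 0, 0, 0.05, -0.07, 1, 0, 0, 0, 0, 0.08, -0.07, 1, 0, 0, 0, -0.01, 0.11, -0.07, 1, 0, 0, 0, -0.01, 0.14, -0.07, 1, 0, 0, 0, -0.02, 0.17, -0.07, 1, 0, 0, 0, -0.02, 0.2, -0.07, 1])

```text
time: 4.2
tool_pos: [0.5497, -0.0305, 0.1177]
tcp_rot: [0.001, 0.999, 0.049, -0.001]
wrist_force: [-0.2, -0.6, 0.7]
grip_width: 1.003
```

```bash
python3 - <<'E'
from h import *
s=arm.state();print(s["tool_pos"],s["wrist_force"])
a=arm.get_image("top")[100:310,160:370];b=arm.get_image("side")[110:320,150:360]
cv2.imwrite("pics/c2.png",cv2.resize(np.hstack([a,b])[:,:,::-1],None,fx=1.9,fy=1.9,interpolation=cv2.INTER_CUBIC))
E
```

```text
[ 0.54968215 -0.03048048  0.11771394] [-0.18393383 -0.55493708  0.69894504]
```

View pics/c2.png

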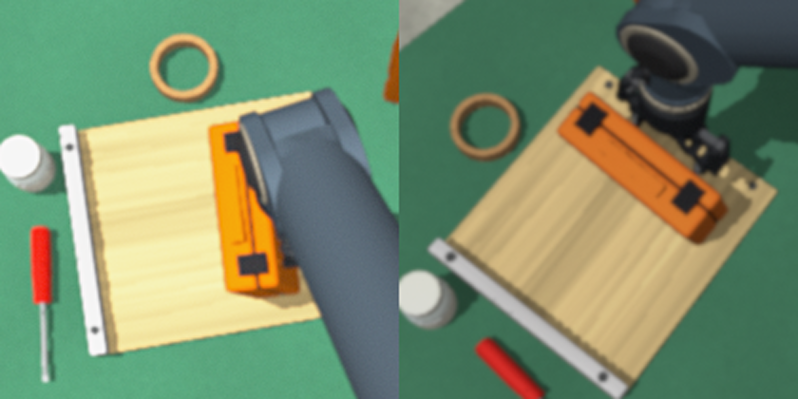

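The case is leaning evenly and its heel has stayed put. I'll keep pushing.

Request:
carry_out(plan=[0, 0, 0, 0, 0.03, 0, 1, 0, 0, 0, -0.01, 0.06, 0, 1, 0, 0, 0, -0.01, 0.09, 0, 1, 0, 0, 0, -0.02, 0.12, 0, 1, 0, 0, 0, -0.02, 0.15, 0, 1, 0, 0, 0, -0.03, 0.18, 0, 1, 0, 0, 0, -0.03, 0.18, 0, 1, 0, 0, 0, -0.03, 0.18, 0, 1])

```text
time: 5.3
tool_pos: [0.5423, 0.0154, 0.1176]
tcp_rot: [0.001, 0.999, 0.049, -0.0]
wrist_force: [-0.2, -1.1, 0.3]
grip_width: 1.002
```

```bash
python3 - <<'E'
from h import *
s=arm.state();print(s["tool_pos"],s["wrist_force"])
a=arm.get_image("top")[100:310,160:370];b=arm.get_image("side")[110:320,150:360]
cv2.imwrite("pics/c3.png",cv2.resize(np.hstack([a,b])[:,:,::-1],None,fx=1.9,fy=1.9,interpolation=cv2.INTER_CUBIC))
E
```

```text
[0.54234698 0.01538384 0.11764529] [-0.2100037  -1.08088216  0.32827106]
```

View pics/c3.png

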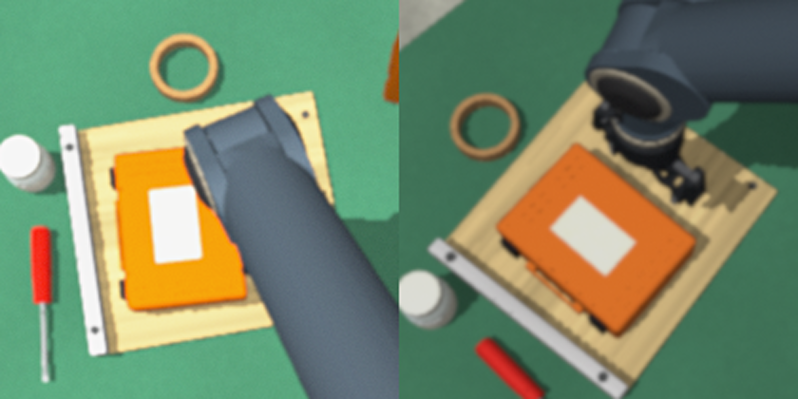

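It fell flat with the lid up. Backing off and lowering the fingers behind the hinge edge.

Request:
carry_out(plan=[0, 0, 0, 0.01, -0.08, 0, 1, 0, 0, 0, 0.02, -0.16, 0, 1, 0, 0, 0.03, 0.03, -0.24, 0, 1, 0, 0, 0.067, 0.05, -0.3, 0, 1, 0, 0, 0.067, 0.05, -0.3, -0.12, 1, 0, 0, 0.067, 0.05, -0.3, -0.24, 1, 0, 0, 0.067, 0.05, -0.3, -0.36, 1, 0, 0, 0.067, 0.05, -0.3, -0.36, 1])

```text
time: 6.4
tool_pos: [0.5531, -0.0602, 0.0257]
tcp_rot: [0.0, 0.997, 0.075, -0.003]
wrist_force: [-1.1, -0.2, 0.5]
grip_width: 0.995
```

```bash
cat > m.py <<'E'
from h import *
import sys
s=arm.state();print(s["tool_pos"].round(4),s["tcp_rot"].round(3),s["wrist_force"].round(2))
a=arm.get_image("top")[:,:,::-1].copy();b=arm.get_image("side")[:,:,::-1].copy()
hs=cv2.cvtColor(b,cv2.COLOR_BGR2HSV);H,S,V=cv2.split(hs)
# side: lid top face = brighter orange around the white blank; quad at z=.076
o=big((H<18)&(S>120)&(V>150),(int(sys.argv[2]),int(sys.argv[3])))
c=max(cv2.findContours(o.astype(np.uint8),cv2.RETR_EXTERNAL,cv2.CHAIN_APPROX_NONE)[0],key=cv2.contourArea)
P=np.array([ray("side",p,.076)[:2] for p in c[:,0]],np.float32)
r=cv2.minAreaRect(P);print("lid rect",np.round(r[0],4),np.round(r[1],4),round(r[2],2))
print(cv2.boxPoints(r).round(4).tolist())
w=(S<60)&(V>120)
n,l,st,ce=cv2.connectedComponentsWithStats(w.astype(np.uint8))
for i in range(1,n):
    if st[i,4]>250 and 150<ce[i,0]<360 and 150<ce[i,1]<320:
        ys,xs=np.nonzero(l==i);print("white",ce[i].round(1),st[i,4])
        for nm,z in(("z.042",.042),("z.076",.076)):
            Q=np.array([ray("side",p,z)[:2] for p in zip(xs,ys)],np.float32);q=cv2.minAreaRect(Q);print("  ",nm,np.round(q[0],4),np.round(q[1],4),round(q[2],2),cv2.boxPoints(q).round(4).tolist())
cv2.imwrite("pics/%s.png"%sys.argv[1],cv2.resize(np.hstack([a[100:310,160:370],b[110:320,150:360]]),None,fx=1.9,fy=1.9,interpolation=cv2.INTER_CUBIC))
E
python3 m.py c4 265 220
```

```text
[ 0.5531 -0.0602  0.0257] [ 0.     0.997  0.075 -0.003] [-1.11 -0.25  0.48]
lid rect [0.5444 0.1048] [0.1993 0.1625] 5.56
[[0.4374000132083893, 0.17599999904632568], [0.4530999958515167, 0.014299999922513962], [0.6514999866485596, 0.03359999880194664], [0.6358000040054321, 0.19529999792575836]]
white [251.7 233.6] 853
   z.042 [0.5532 0.0974] [0.0913 0.0545] 5.78 [[0.5049999952316284, 0.11990000307559967], [0.5105000138282776, 0.065700002014637], [0.6013000011444092, 0.07490000128746033], [0.59579998254776, 0.1290999948978424]]
   z.076 [0.5449 0.1026] [0.0883 0.0527] 5.78 [[0.4982999861240387, 0.12430000305175781], [0.503600001335144, 0.07190000265836716], [0.5914000272750854, 0.08079999685287476], [0.5860999822616577, 0.133200004696846]]
white [217.9 277.6] 1307Traceback (most recent call last):
  File "m.py", line 18, in <module>
    Q=np.array([ray("side",p,z)[:2] for p in zip(xs,ys)],np.float32);q=cv2.minAreaRect(Q);print("  ",nm,np.round(q[0],4),np.round(q[1],4),round(q[2],2),cv2.boxPoints(q).round(4).tolist())
                ~~~^^^^^^^^^^^^
  File "h.py", line 4, in ray
    M=M or arm.camera_model(n);V=M["view"];R=V[:3,:3];t=V[:3,3]
           ~~~~~~~~~~~~~~~~^^^
ValueError: time passes only in moves, steps and waits
```

```bash
sed -i 's/^def ray/import functools\n@functools.cache\ndef cm(n): return arm.camera_model(n)\ndef ray/; s/M or arm.camera_model(n)/M or cm(n)/' h.py; python3 m.py c4 265 220
```

```text
[ 0.5554 -0.0598  0.0282] [ 0.001  0.997  0.075 -0.   ] [ 0.14  0.89 -0.34]
lid rect [0.5444 0.1048] [0.1993 0.1625] 5.56
[[0.4374000132083893, 0.17599999904632568], [0.4530999958515167, 0.014299999922513962], [0.6514999866485596, 0.03359999880194664], [0.6358000040054321, 0.19529999792575836]]
white [251.7 233.6] 853
   z.042 [0.5532 0.0974] [0.0913 0.0545] 5.78 [[0.5049999952316284, 0.11990000307559967], [0.5105000138282776, 0.065700002014637], [0.6013000011444092, 0.07490000128746033], [0.59579998254776, 0.1290999948978424]]
   z.076 [0.5449 0.1026] [0.0883 0.0527] 5.78 [[0.4982999861240387, 0.12430000305175781], [0.503600001335144, 0.07190000265836716], [0.5914000272750854, 0.08079999685287476], [0.5860999822616577, 0.133200004696846]]
white [217.8 277.6] 1306
   z.042 [0.5351 0.2256] [0.3026 0.0246] 8.77 [[0.38370001316070557, 0.21469999849796295], [0.38749998807907104, 0.19030000269412994], [0.6865000128746033, 0.23649999499320984], [0.6827999949455261, 0.26080000400543213]]
   z.076 [0.5274 0.2265] [0.2925 0.0238] 8.77 [[0.38109999895095825, 0.2159000039100647], [0.3847000002861023, 0.1923999935388565], [0.673799991607666, 0.2370000034570694], [0.670199990272522, 0.2605000138282776]]
white [160.7 266.4] 642
   z.042 [0.6392 0.301 ] [0.0738 0.0585] 3.73 [[0.6003999710083008, 0.3278000056743622], [0.604200005531311, 0.2694000005722046], [0.6779000163078308, 0.2741999924182892], [0.6740999817848206, 0.3325999975204468]]
   z.076 [0.628  0.2994] [0.0714 0.0566] 3.73 [[0.5906000137329102, 0.325300008058548], [0.5942999720573425, 0.2689000070095062], [0.6654999852180481, 0.273499995470047], [0.6618000268936157, 0.33000001311302185]]
```

View pics/c4.png

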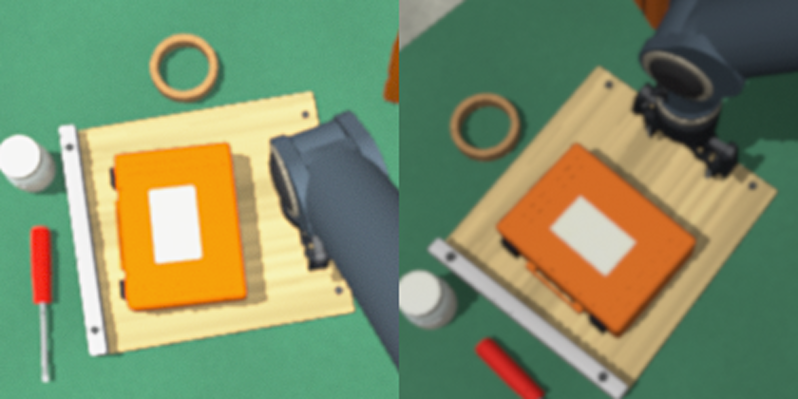

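The case is flat with its lid up, and the gap to the fence is about 30 mm. The case is yawed about 3° to the fence, and the tool is already aligned with the fence.

Request:
carry_out(plan=[0, 0, 0, 0, 0.12, 0, 1, 0, 0, 0, -0.01, 0.24, 0, 1, 0, 0, 0, -0.015, 0.28, 0, 1, 0, 0, 0, -0.015, 0.31, 0, 1, 0, 0, 0, -0.02, 0.33, 0, 1, 0, 0, 0, -0.02, 0.35, 0, 1, 0, 0, 0, -0.025, 0.37, 0, 1, 0, 0, 0, -0.03, 0.39, 0, 1])

```text
time: 7.6
tool_pos: [0.5483, 0.0375, 0.0289]
tcp_rot: [0.001, 0.997, 0.075, 0.001]
wrist_force: [1.4, -4.3, 3.6]
grip_width: 0.999
```

Request:
carry_out(plan=[0, 0, 0, 0, 0.005, 0, 1, 0, 0, 0, 0, 0.01, 0, 1, 0, 0, 0, -0.002, 0.015, 0, 1, 0, 0, 0, -0.002, 0.02, 0, 1, 0, 0, 0, -0.003, 0.024, 0, 1, 0, 0, 0, -0.004, 0.028, 0, 1, 0, 0, 0, -0.004, 0.032, 0, 1, 0, 0, 0, -0.005, 0.036, 0, 1])

```text
time: 8.6
tool_pos: [0.5468, 0.0468, 0.0287]
tcp_rot: [0.001, 0.997, 0.075, 0.0]
wrist_force: [0.5, -3.0, -0.2]
grip_width: 0.998
```

```bash
python3 m.py c5 255 225 | head -9
```

```text
[0.5468 0.0468 0.0287] [0.001 0.997 0.075 0.   ] [ 0.46 -2.98 -0.23]
lid rect [0.5351 0.1359] [0.1995 0.1596] 8.56
[[0.4246000051498413, 0.20000000298023224], [0.44830000400543213, 0.0421999990940094], [0.6456000208854675, 0.07180000096559525], [0.6218000054359436, 0.2296999990940094]]
white [243.8 246.2] 881
   z.042 [0.5435 0.1314] [0.0912 0.055 ] 8.49 [[0.4943999946117401, 0.15189999341964722], [0.5024999976158142, 0.09749999642372131], [0.5927000045776367, 0.11089999973773956], [0.5845999717712402, 0.16539999842643738]]
   z.076 [0.5356 0.1355] [0.0882 0.0532] 8.49 [[0.48809999227523804, 0.15530000627040863], [0.4959000051021576, 0.10260000079870224], [0.5831000208854675, 0.11559999734163284], [0.5752000212669373, 0.16830000281333923]]
white [217.5 277.7] 1282
   z.042 [0.5351 0.2258] [0.3026 0.025 ] 8.77 [[0.38370001316070557, 0.2150000035762787], [0.38749998807907104, 0.19030000269412994], [0.6865000128746033, 0.23649999499320984], [0.682699978351593, 0.2612000107765198]]
   z.076 [0.5274 0.2266] [0.2925 0.0241] 8.77 [[0.38100001215934753, 0.21629999577999115], [0.3847000002861023, 0.1923999935388565], [0.673799991607666, 0.2370000034570694], [0.6700999736785889, 0.26089999079704285]]
```

Request:
carry_out(plan=[0, 0, 0, 0, 0.002, 0, 1, 0, 0, 0, 0, 0.004, 0, 1, 0, 0, 0, 0, 0.006, 0, 1, 0, 0, 0, -0.001, 0.008, 0, 1, 0, 0, 0, -0.001, 0.01, 0, 1, 0, 0, 0, -0.001, 0.012, 0, 1, 0, 0, 0, -0.002, 0.014, 0, 1, 0, 0, 0, -0.002, 0.016, 0, 1])

```text
time: 9.7
tool_pos: [0.5469, 0.047, 0.0288]
tcp_rot: [0.003, 0.997, 0.075, 0.0]
wrist_force: [2.2, -10.7, 1.5]
grip_width: 1.002
```

It has stalled with rising force, so it's against the fence. One more firm nudge to seat it square.

Request:
carry_out(plan=[0, 0, 0, 0, 0.012, 0, 1, 0, 0, 0, 0, 0.016, 0, 1, 0, 0, 0, 0, 0.02, 0, 1, 0, 0, 0, 0, 0.024, 0, 1, 0, 0, 0, 0, 0.028, 0, 1, 0, 0, 0, 0, 0.03, 0, 1, 0, 0, 0, 0, 0.03, 0, 1, 0, 0, 0, 0, 0.03, 0, 1])

```text
time: 10.7
tool_pos: [0.5476, 0.0469, 0.0288]
tcp_rot: [0.009, 0.997, 0.074, -0.0]
wrist_force: [2.4, -17.2, 2.8]
grip_width: 1.0
```

```bash
python3 m.py c6 255 225 | head -9
```

```text
[0.5476 0.0469 0.0288] [ 0.009  0.997  0.074 -0.   ] [  2.38 -17.19   2.77]
lid rect [0.5354 0.1362] [0.1996 0.1588] 8.78
[[0.424699991941452, 0.19949999451637268], [0.4489000141620636, 0.042500000447034836], [0.6462000012397766, 0.0729999989271164], [0.621999979019165, 0.22990000247955322]]
white [243.4 246.3] 879
   z.042 [0.5437 0.1323] [0.0909 0.0547] 9.08 [[0.4945000112056732, 0.15209999680519104], [0.5030999779701233, 0.09809999912977219], [0.5928999781608582, 0.11240000277757645], [0.5842999815940857, 0.1664000004529953]]
   z.076 [0.5357 0.1363] [0.0879 0.0529] 9.08 [[0.48820000886917114, 0.15539999306201935], [0.4964999854564667, 0.10320000350475311], [0.583299994468689, 0.11710000038146973], [0.574999988079071, 0.16930000483989716]]
white [217.6 277.7] 1280
   z.042 [0.5351 0.2258] [0.3026 0.025 ] 8.77 [[0.38370001316070557, 0.2150000035762787], [0.38749998807907104, 0.19030000269412994], [0.6865000128746033, 0.23649999499320984], [0.682699978351593, 0.2612000107765198]]
   z.076 [0.5274 0.2266] [0.2925 0.0241] 8.77 [[0.38100001215934753, 0.21629999577999115], [0.3847000002861023, 0.1923999935388565], [0.673799991607666, 0.2370000034570694], [0.6700999736785889, 0.26089999079704285]]
```

View pics/c6.png

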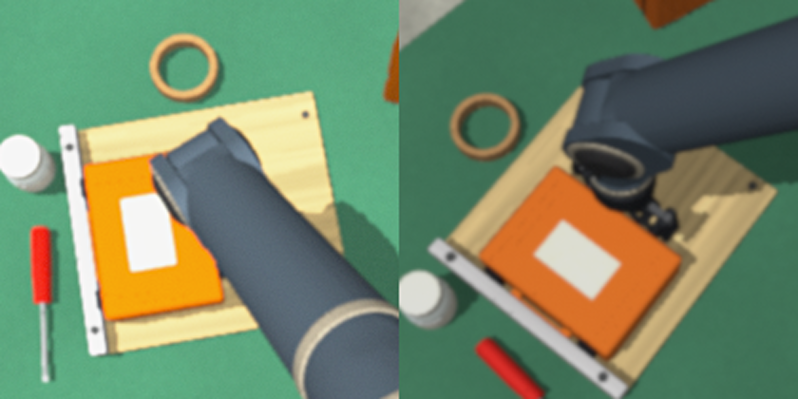

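It's square (8.8° against the fence's 8.8°) and snug. Backing straight off along the board, then up.

Request:
carry_out(plan=[0, 0, 0, 0, -0.02, 0, 1, 0, 0, 0, 0.01, -0.06, 0, 1, 0, 0, 0, 0.03, -0.18, 0, 1, 0, 0, 0, 0.04, -0.28, 0, 1, 0, 0, 0, 0.05, -0.34, 0.05, 1, 0, 0, 0, 0.05, -0.34, 0.25, 1, 0, 0, 0, 0.05, -0.34, 0.45, 1, 0, 0, 0, 0.05, -0.34, 0.5, 1])

```text
time: 11.8
tool_pos: [0.5623, -0.0368, 0.1572]
tcp_rot: [0.008, 0.997, 0.075, 0.003]
wrist_force: [-0.5, 0.3, 0.3]
grip_width: 0.996
```

```bash
python3 m.py c7 255 225 | head -7
```

```text
[ 0.5623 -0.0368  0.1572] [0.008 0.997 0.075 0.003] [-0.46  0.28  0.27]
lid rect [0.5356 0.1359] [0.1992 0.1594] 8.93
[[0.42480000853538513, 0.19920000433921814], [0.4496000111103058, 0.04170000180602074], [0.646399974822998, 0.07259999960660934], [0.6215999722480774, 0.23010000586509705]]
white [243.3 246.2] 881
   z.042 [0.5438 0.1323] [0.0913 0.0547] 9.08 [[0.4945000112056732, 0.15209999680519104], [0.5030999779701233, 0.09809999912977219], [0.5932000279426575, 0.11249999701976776], [0.5845999717712402, 0.1665000021457672]]
   z.076 [0.5359 0.1363] [0.0882 0.0529] 9.08 [[0.48820000886917114, 0.15539999306201935], [0.4964999854564667, 0.10320000350475311], [0.5835999846458435, 0.11710000038146973], [0.5752999782562256, 0.16930000483989716]]
white [217.5 277.6] 1255
```

View pics/c7.png

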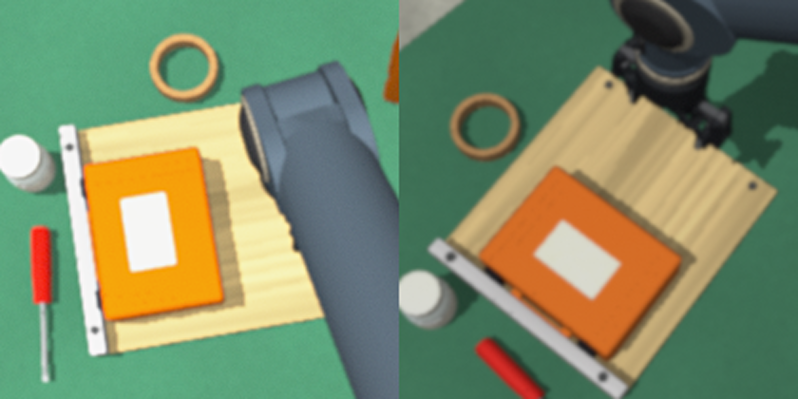

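The case stayed put against the fence, lid up. The robot is clear and the tape roll, jar and screwdriver haven't moved.

```bash
python3 -c "
from bench import arm
print(arm.finish_job())"
```

```text
the job is handed in; nothing more can be done
None
```

The case is lying flat on its back with the white-labelled lid up, square and snug against the fence, and the job is handed in. I tipped it over its heel with the open fingers, then pushed it along the board by its hinge edge. It was never gripped or lifted. The last move ended at 11.8 s.

- **Square:** after I backed off, the lid measured 8.9° and its white blank 9.1°, against 8.8° for the fence. That is within measuring error.
- **Snug:** the tool stalled at the fence, and I seated the case with about 17 N. It had not moved measurably after release.
- **Clear:** the wrist force was back near zero. The tape roll, jar and screwdriver look unmoved in the last picture.
- **Disagreements:** the two camera views put the latch tops at about 0.18 m before tipping, where 0.17 m was expected. My position estimate put the case about 5 mm nearer the fence than it could be. I relied on the contact force rather than that figure to judge it snug.

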